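# Probe the lid seam of a specimen box

### The arm

A 6-joint arm with a two-finger parallel gripper is mounted at the origin on the work surface. World frame = base frame: x ahead of the robot, y to its left, z up, the work surface at z = 0. Lengths are in m, angles in rad, forces in N, time in s.
With the tool pointing down it reaches from about 0.325 to 0.9 m from the base axis. Payload 6.1 kg.
Tool frame: the origin (TCP) lies between the finger pads; the fingertips stand 11 mm ahead of it and the grasp point (between the pads) lies 8 mm behind it; z points along the fingers, y is the line along which they close (so a half turn about z gives the same grasp; the last joint's range is limited). The gripper opens to 85 mm and grips with 20 to 120 N. Pads are 22 mm wide; open, the fingers measure 114 mm over their backs; the gripper's body (76 mm by 85 mm) begins 54 mm behind the grasp point. The pads swing forward as they close: fully open they stand 13 mm farther back than shut.
Start: joints at [1.118, 0.22, 1.526, -0, 1.395, -0.126], TCP at [0.201, 0.592, 0.242] pointing down, gripper open.
Joint ranges: [-2.98, 2.98], [-0.91, 2.08], [0.09, 2.57], [-1.24, 4.39], [0.2, 2.65], [-2.68, 2.68]. Speed limits (rad/s): [2.57, 2.57, 3.01, 3.14, 3.14, 3.14].

### API

Orientations are given as a rotation vector (axis times angle).
In Python, from workcell import ctrl, optics, job gives the robot as it stands.
- The arm moves only by the tool servo_tool, never from a script. Its argument "motion" is a list of rows, each an object with "linear": the shift along the tool's x, y, z scaled (see below), a list of three; "rotation": the turn, a rotation vector about the tool's x, y, z scaled (see below), a list of three; "grip": the opening, from 0 (shut) to 1 (fully open). A call has 1 to 5 rows; each row is the pose to reach, as a shift and turn from the pose commanded when the call began, along the tool's axes at that moment, turning the shorter way round; what a row does not reach only later rows make up. The controller multiplies each number of a shift by 0.12 m and each number of a turn by pi rad. A row lasts 1/8 s, in which the tool goes at most 62.5 mm and 10.7 degrees, less where a joint would pass 70% of its speed; a pose out of reach is approached as far as the arm can. A call with a number of a shift or a turn outside -1 to 1 is refused whole. A call with a gripper value outside its range is refused whole. The fingers move at their own pace and stop on an object; "force" is the grip in N (left out, the last holds). Time passes only in rows, so rows that repeat a pose let the fingers close. It gives the time, the measured TCP pose, the force, the opening and the grip force at its end, in the units of the state.
- ctrl.state(): the state, without advancing time (a new reading comes with each control period).
- optics.get_image(name): name is "scene" or "top" or "wrist"; returns a dict with "frame" (480x640x3 uint8, red, green, blue), "fx", "fy", "cx", "cy" (pixels), "extrinsics" (4x4, takes a point from world to camera coordinates). Camera axes: x right, y down, z forward; pixel columns grow to the right and rows downward; lengths in m; the calibration is good to about 2 mm. The wrist camera is an equidistant fisheye: a pixel r from the principal point sees the ray r / f radians off the axis. A picture is of the moment at which its call begins. There is no depth.
- job.job_done(): hands the job in; it is judged then, once.
The state is a dict: "clock": time; "joint_positions": joint angles; "qvel": joint speeds; "effort": joint torques, N m; "tcp_pos": TCP position; "orientation": TCP orientation; "ft_force": force on the tool from outside, world axes, zero at the start; "ft_torque": the same for the moment, N m; "opening": finger opening in m; "finger_force": force on a finger pad.
Only numpy, scipy, OpenCV 4.12 (cv2) and the standard library are available. Lean on these libraries where they do the work, as an engineer would, in place of code of your own. Each camera call takes 0.05 s, during which the arm holds its last target. There are 200 camera calls.

### The job

Check that the lid of the specimen box is seated: take the spring-tipped probe from its fork stand and run its point along the bottom of the dark seam groove round the blue lid, from the green dot past the yellow dot's corner to the red dot, in one pass without lifting, keeping the sprung tip pressed in a few millimetres, never to its stop, and the probe slow, under 7 cm/s, while it presses. Then hang the probe back in its fork stand, collar resting on the prongs, and leave the dish, tub and jar where they are.

Things in the scene. Friction and masses are not known exactly. Their poses are not given: they have to be found in the camera images.
- box: Fixed white specimen box 170 x 150 x 45 mm, any yaw. Blue lid plate 120 x 100 mm, flush with the rim. A dark groove 14 mm wide, 5 mm deep (floor z = 40 mm) runs round it, centre line x = +-67, y = +-57 mm. Lid grip ridge 60 x 14 mm, up to z = 53 mm. Dots 16 mm across on lid corners: green (-46, 36), yellow (-46, -36), red (46, -36) mm. Origin: centre of underside, z up.
- seam_start (a point): Start of the seam: groove floor, centre line, corner beside the green dot (box frame -67, 57, 40 mm)
- seam_corner (a point): Corner where the seam turns: groove floor, centre line, beside the yellow dot (box frame -67, -57, 40 mm)
- seam_end (a point): End of the seam: groove floor, centre line, corner beside the red dot (box frame 67, -57, 40 mm)
- probe: Loose upright spring-tipped probe, 149 mm, 0.1 kg: orange handle 18 x 18 mm (z = 5 to 65 mm), steel collar 32 mm across (z = 0 to 5 mm), steel sleeve 12 mm across (z = -60 to 0), brass tip 6 mm across, round end out to z = -84 mm. Origin: centre of the collar's underside, z up along the probe, x and y square to the handle's faces.
- probe_grip (a point): Where to grip the probe's handle: on its axis, 36 mm above the body's origin
- probe_point (a point): Lowest point of the brass tip, on the probe's axis (84 mm below the probe's origin when the spring is out); moves up the probe as the tip is pressed in
- plunger (a joint): How far the spring tip is pushed into the probe (m): 0 fully out, 0.014 at its stop; 1.2 N at the start of travel, 3.3 N half way, 5.4 N at the stop
- stand: Fixed fork stand: dark base 120 x 90 x 10 mm, post, two level aluminium prongs 72 mm long, 12 mm wide, 8 mm thick, tops at z = 100 mm, 18 mm apart. Slot open towards the stand's -x (prongs end at x = -52 mm), closed at x = 20 mm by the post, which is no higher than the prongs. Origin: underside, below the slot's centre line, z up.
- stand_seat (a point): Where the probe's origin hangs: middle of the slot, level with the tops of the prongs (stand frame -14, 0, 100 mm), axes as the stand's
- dish: Bystander: closed round culture dish, 94 mm across, 16 mm high; origin centre of underside
- tub: Bystander: blue lidded tub 91 x 116 x 54 mm; origin centre of underside
- jar: Bystander: jar with a black cap, 60 mm across, 90 mm high; origin centre of underside
Mind the look-alikes: they are no part of the job. Leave any pink look-alike of the probe alone.

How it is judged:
On the way, in this order (a step that is already met when the one before it is completed fails the run):
1. probe point on the groove floor, sprung in at least 1 mm, at the start of the seam, beside the green dot (x of probe_point in the frame of box between -0.075 and -0.059 m and y of probe_point in the frame of box between 0.048 and 0.066 m and z of probe_point in the frame of box below 0.0425 m and value of joint plunger above 0.001 m), for 0.06 s.
2. probe point on the groove floor, sprung in at least 1 mm, 1/4 of the way from the green to the yellow dot (x of probe_point in the frame of box between -0.074 and -0.06 m and y of probe_point in the frame of box between 0.0205 and 0.0365 m and z of probe_point in the frame of box below 0.0425 m and value of joint plunger above 0.001 m), for 0.06 s.
3. probe point on the groove floor, sprung in at least 1 mm, 2/4 of the way from the green to the yellow dot (x of probe_point in the frame of box between -0.074 and -0.06 m and y of probe_point in the frame of box between -0.008 and 0.008 m and z of probe_point in the frame of box below 0.0425 m and value of joint plunger above 0.001 m), for 0.06 s.
4. probe point on the groove floor, sprung in at least 1 mm, 3/4 of the way from the green to the yellow dot (x of probe_point in the frame of box between -0.074 and -0.06 m and y of probe_point in the frame of box between -0.0365 and -0.0205 m and z of probe_point in the frame of box below 0.0425 m and value of joint plunger above 0.001 m), for 0.06 s.
5. probe point on the groove floor, sprung in at least 1 mm, in the corner by the yellow dot (x of probe_point in the frame of box between -0.076 and -0.058 m and y of probe_point in the frame of box between -0.066 and -0.048 m and z of probe_point in the frame of box below 0.0425 m and value of joint plunger above 0.001 m), for 0.06 s.
6. probe point on the groove floor, sprung in at least 1 mm, 1/4 of the way from the yellow to the red dot (x of probe_point in the frame of box between -0.0415 and -0.0255 m and y of probe_point in the frame of box between -0.064 and -0.05 m and z of probe_point in the frame of box below 0.0425 m and value of joint plunger above 0.001 m), for 0.06 s.
7. probe point on the groove floor, sprung in at least 1 mm, 2/4 of the way from the yellow to the red dot (x of probe_point in the frame of box between -0.008 and 0.008 m and y of probe_point in the frame of box between -0.064 and -0.05 m and z of probe_point in the frame of box below 0.0425 m and value of joint plunger above 0.001 m), for 0.06 s.
8. probe point on the groove floor, sprung in at least 1 mm, 3/4 of the way from the yellow to the red dot (x of probe_point in the frame of box between 0.0255 and 0.0415 m and y of probe_point in the frame of box between -0.064 and -0.05 m and z of probe_point in the frame of box below 0.0425 m and value of joint plunger above 0.001 m), for 0.06 s.
9. probe point on the groove floor, sprung in at least 1 mm, at the end of the seam, beside the red dot (x of probe_point in the frame of box between 0.058 and 0.076 m and y of probe_point in the frame of box between -0.065 and -0.049 m and z of probe_point in the frame of box below 0.0425 m and value of joint plunger above 0.001 m), for 0.06 s.
At the end, for the whole second after the job is handed in: After the trace, the probe hangs upright and still in the fork stand: its origin within 22 mm of the seat horizontally and from 3 mm below to 4 mm above the prongs' tops, tilted less than 0.1 rad, slower than 20 mm/s (horizontal distance between probe and stand_seat below 0.022 m and z of probe in the frame of stand_seat between -0.003 and 0.004 m and angle between probe's own z axis and vertical below 0.1 rad and linear speed of probe below 0.02 m/s); the robot touches nothing.
It fails at once if the probe moves faster than 70 mm/s while its tip is sprung in more than 1 mm (value of joint plunger above 0.001 m and linear speed of probe above 0.07 m/s).
It fails at once if the tip is pushed in to its stop (more than 13.3 of its 14 mm) (value of joint plunger above 0.0133 m).
It fails at once if the point is lifted out of the groove part way between the green and the yellow dot (3 to 14 mm over the groove floor, more than 13 mm from the ends of this side) (x of probe_point in the frame of box between -0.073 and -0.061 m and y of probe_point in the frame of box between -0.044 and 0.044 m and z of probe_point in the frame of box between 0.043 and 0.054 m).
It fails at once if the point is lifted out of the groove part way between the yellow and the red dot (3 to 14 mm over the groove floor, more than 13 mm from the ends of this side) (x of probe_point in the frame of box between -0.054 and 0.054 m and y of probe_point in the frame of box between -0.063 and -0.051 m and z of probe_point in the frame of box between 0.043 and 0.054 m).
It fails at once if the dish, tub or jar is shifted by more than 25 mm or tipped by more than 0.3 rad (distance of any of dish, tub, jar from where it was at the start of the episode above 0.025 m or angle between any of dish, tub, jar's own z axis and vertical above 0.3 rad).
It also fails if it takes over 67 s, if anything falls off the work surface, if the arm or the gripper's body presses on something with over 40 N, if the wrist force passes 120 N, or if a joint passes its speed limit or range.

## Working session

There is one attempt and no reset: what is moved stays moved. The work goes in short steps, Python scripts to look and compute and a tool call to move; the robot and the scene stay as the last step left them, time stands still between calls to the robot, and variables do not carry over. Pictures are saved under pics/ and viewed, at most 10 in all, crops included, and the job is handed in when it is done.

Besides the shell and the picture viewer there is one more tool, called as name([rows], argument=value, ...), one row to a line, values as JSON. servo_tool: Moves the arm, as the interface text tells. Its arguments: {"type":"object","properties":{"motion":{"type":"array"},"force":{"type":"number"}},"required":["motion"]}

```bash
mkdir -p pics; ls; python3 - <<'E'
from workcell import ctrl, optics, job
import cv2,numpy as np
for n in ["scene","top"]:
    d=optics.get_image(n); np.savez(f"pics/{n}0.npz",**d)
    cv2.imwrite(f"pics/{n}0.png",d["frame"][...,::-1]); print(n,d["fx"],d["fy"],d["cx"],d["cy"],np.round(d["extrinsics"],3).tolist())
print(ctrl.state())
E
```

```text
pics
scene 522.2106963382153 522.2106963382153 321.1193193411759 239.9384039569232 [[-0.257, 0.966, -0.003, 0.136], [0.825, 0.218, -0.522, -0.441], [-0.504, -0.137, -0.853, 1.482], [0.0, 0.0, 0.0, 1.0]]
top 457.7403328375291 457.7403328375291 311.76266789117494 235.62326190680787 [[0.025, -1.0, 0.016, -0.014], [-0.99, -0.027, -0.138, 0.606], [0.138, -0.012, -0.99, 1.018], [0.0, 0.0, 0.0, 1.0]]
{'clock': 0.1, 'joint_positions': array([ 1.11788840e+00,  2.21150767e-01,  1.52749710e+00, -2.47030830e-05,
        1.39471874e+00, -1.26098344e-01]), 'qvel': array([-0.00057428, -0.00164911, -0.00241671, -0.00223812,  0.00115398,
       -0.00246948]), 'effort': array([ 1.18351512e-03, -4.98243678e+01, -3.90545654e+01, -2.85405358e-04,
        5.68603733e-03, -2.63693408e-05]), 'tcp_pos': array([0.20041504, 0.5914342 , 0.24130625]), 'orientation': array([-5.10984314e-01, -3.09926717e+00,  2.68105191e-03]), 'ft_force': array([ 0.83630433, -0.38304481,  0.09800598]), 'ft_torque': array([-0.03784652,  0.02268607, -0.01550821]), 'finger_force': 0.0, 'opening': 0.08571690071250503}
```

View pics/scene0.png

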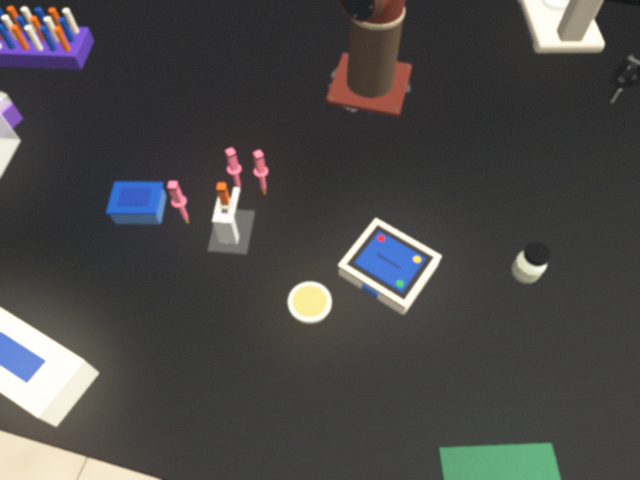

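View pics/top0.png

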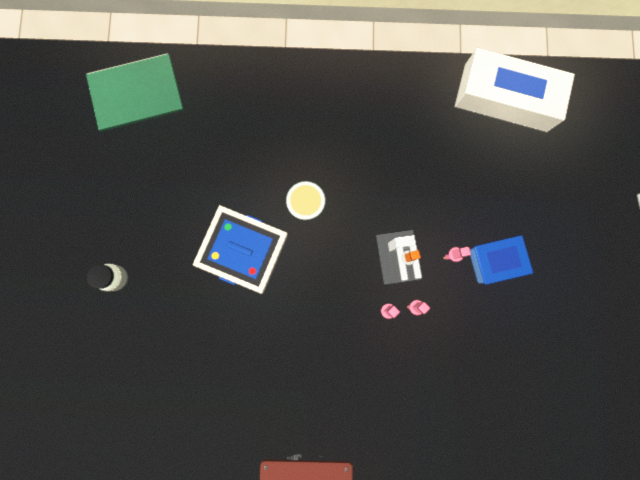

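The scene view shows the stand at (230,230) with the orange handle at (222,193), the box at (390,262), the jar, dish and tub, and three pink look-alikes. In the top view the stand is at (400,257), the box at (240,248), and the pinks at (390,311), (419,307) and (458,255). I'll zoom in on the stand and measure the dots.

```bash
cat > h.py <<'E'
import numpy as np,cv2
from scipy.spatial.transform import Rotation as R
def ray(d,uv):
    E=d["extrinsics"];r=np.array([(uv[0]-d["cx"])/d["fx"],(uv[1]-d["cy"])/d["fy"],1.])
    return -E[:3,:3].T@E[:3,3],E[:3,:3].T@r
def onz(d,uv,z):
    c,r=ray(d,uv);return c+r*(z-c[2])/r[2]
def proj(d,p):
    E=d["extrinsics"];q=E[:3,:3]@np.array(p)+E[:3,3];return d["fx"]*q[0]/q[2]+d["cx"],d["fy"]*q[1]/q[2]+d["cy"]
def tri(d1,u1,d2,u2):
    c1,r1=ray(d1,u1);c2,r2=ray(d2,u2)
    s=np.linalg.lstsq(np.c_[r1,-r2],c2-c1,rcond=None)[0]
    a,b=c1+s[0]*r1,c2+s[1]*r2;return (a+b)/2,np.linalg.norm(a-b)
def blobs(d,lo,hi,amin=8):
    hsv=cv2.cvtColor(d["frame"],cv2.COLOR_RGB2HSV);m=cv2.inRange(hsv,lo,hi)
    n,l,s,c=cv2.connectedComponentsWithStats(m)
    return [(c[i].round(1),s[i].tolist()) for i in range(1,n) if s[i][4]>=amin]
E
python3 - <<'E'
from h import *
D={n:dict(np.load(f"pics/{n}0.npz")) for n in["scene","top"]}
for n,d in D.items():
    for c,lo,hi in[("green",(45,120,80),(75,255,255)),("yel",(20,120,120),(34,255,255)),("red",(172,150,120),(179,255,255)),("orange",(5,180,120),(16,255,255)),("pink",(165,60,150),(176,160,255))]:
        for b,s in blobs(d,lo,hi):print(n,c,b,s,onz(d,b,.045).round(4))
t=D["top"]["frame"][215:330,365:545];s=D["scene"]["frame"][135:265,100:280]
im=np.vstack([cv2.resize(x,None,fx=4,fy=4,interpolation=cv2.INTER_CUBIC)[:, :720] for x in(t,)])
cv2.imwrite("pics/c_top.png",im[...,::-1]);cv2.imwrite("pics/c_sc.png",cv2.resize(s,None,fx=4,fy=4,interpolation=cv2.INTER_CUBIC)[...,::-1])
E
```

```text
scene green [399.5 283. ] [397, 281, 6, 5, 26] [0.6221 0.1966 0.045 ]
scene yel [416.7 258.9] [414, 257, 6, 5, 24] [0.555  0.2221 0.045 ]
scene red [380.7 237.8] [378, 236, 6, 5, 19] [0.5222 0.1358 0.045 ]
scene orange [11.6 11. ] [7, 6, 10, 14, 79] [ 0.0129 -1.1115  0.045 ]
scene orange [57.3 25.2] [48, 7, 21, 43, 197] [ 0.0385 -0.9419  0.045 ]
scene orange [35.2 21.1] [31, 16, 9, 12, 58] [ 0.038 -1.016  0.045]
scene orange [18.5 34.3] [12, 23, 15, 25, 106] [ 0.105  -1.0308  0.045 ]
scene orange [222.8 190.2] [216, 182, 13, 21, 126] [ 0.4877 -0.2506  0.045 ]
scene pink [64.2 36.5] [63, 32, 4, 10, 10] [ 0.0799 -0.8959  0.045 ]
scene pink [233.3 164.8] [225, 147, 17, 39, 346] [ 0.4087 -0.253   0.045 ]
scene pink [260.2 167. ] [253, 149, 16, 39, 336] [ 0.3985 -0.1874  0.045 ]
scene pink [177.4 197. ] [167, 180, 21, 38, 383] [ 0.5335 -0.3464  0.045 ]
top green [227.5 226.5] [225, 224, 6, 6, 30] [0.622  0.1971 0.045 ]
top yel [214.7 255.4] [212, 253, 6, 6, 29] [0.5543 0.2229 0.045 ]
top red [251.6 270.7] [249, 268, 7, 6, 14] [0.5216 0.1371 0.045 ]
top orange [412.6 255.5] [406, 250, 14, 11, 99] [ 0.5663 -0.2315  0.045 ]
top pink [457.7 253.4] [445, 247, 25, 15, 259] [ 0.574  -0.3361  0.045 ]
top pink [418.3 307.2] [409, 300, 21, 15, 237] [ 0.4489 -0.2439  0.045 ]
top pink [389.1 311. ] [381, 304, 19, 15, 210] [ 0.4387 -0.1775  0.045 ]
```

View pics/c_top.png

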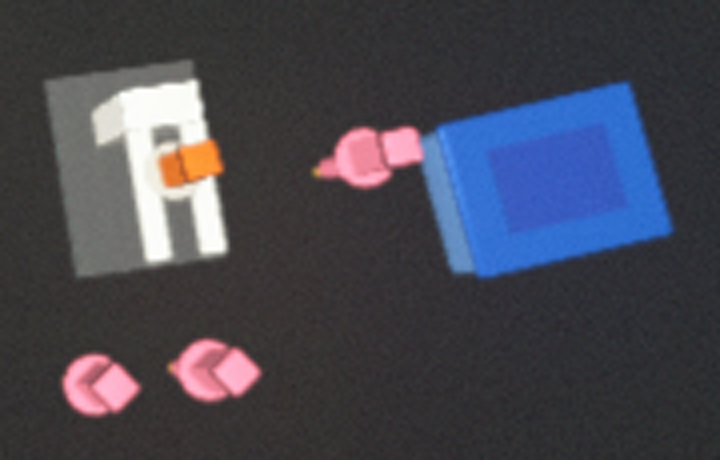

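View pics/c_sc.png

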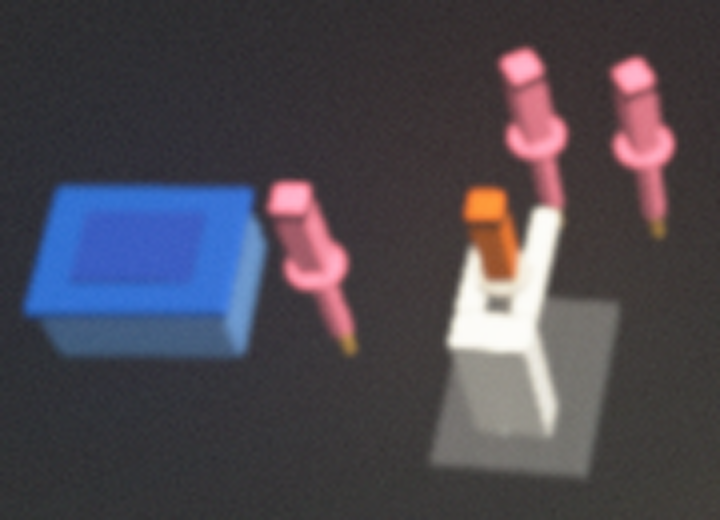

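Top crop: the slot opens toward the robot, with prong ends around (158,262) and (215,254) in the crop. The collar sits at (178,168), and the post is at the far end. The scene crop agrees: the two pinks stand in front of the slot mouth and the third is beside the tub. Next I'll compute the poses.

```bash
python3 - <<'E'
from h import *
D={n:dict(np.load(f"pics/{n}0.npz")) for n in["scene","top"]}
s,t=D["scene"],D["top"]
W=[(onz(s,a,.045)+onz(t,b,.045))[:2]/2 for a,b in[((399.5,283),(227.5,226.5)),((416.7,258.9),(214.7,255.4)),((380.7,237.8),(251.6,270.7))]]
B=np.array([[-46,36],[-46,-36],[46,-36]])/1e3;W=np.array(W)
H=(B-B.mean(0)).T@(W-W.mean(0));a=np.arctan2(H[0,1]-H[1,0],H[0,0]+H[1,1])
Q=np.array([[np.cos(a),-np.sin(a)],[np.sin(a),np.cos(a)]]);o=W.mean(0)-Q@B.mean(0)
print("box",o.round(4),a,"res",((B@Q.T+o)-W).round(4).tolist())
for n,p in[("start",(-67,57)),("corner",(-67,-57)),("end",(67,-57))]:print(n,(Q@np.array(p)/1e3+o).round(4))
# stand: white mask in top, prongs part
c=lambda x,y:(365+x/4-.375,215+y/4-.375)
for n,p in[("Ltip-out",(147,263)),("Rtip-out",(229,253)),("Ltip-in",(171,258)),("Rtip-in",(202,257)),("slot end",(163,126)),("postR",(197,82)),("postL",(122,92)),("collar",(178,170))]:print(n,onz(t,c(*p),.1).round(4))
cs=lambda x,y:(100+x/4-.375,135+y/4-.375)
print("top face",onz(t,c(201,158),.165).round(4),onz(s,cs(486,205),.165).round(4),tri(t,c(201,158),s,cs(486,205)))
for n,a1,b1 in[("pk tub",(402,146),(291,197)),("pk1",(117,386),(634,75)),("pk2",(239,372),(521,68))]:print(n,tri(t,c(*a1),s,cs(*b1)))
for n,p in[("baseTL",(45,79)),("baseBL",(77,277)),("baseTR",(192,61))]:print(n,onz(t,c(*p),.01).round(4))
E
```

```text
box [0.5719 0.1667] -1.9349683305829593 res [[-0.0001, -0.0], [0.0, -0.0], [0.0001, 0.0]]
start [0.6491 0.209 ]
corner [0.5425 0.2496]
end [0.4948 0.1244]
Ltip-out [ 0.506  -0.1939  0.1   ]
Rtip-out [ 0.5126 -0.2385  0.1   ]
Ltip-in [ 0.509 -0.207  0.1  ]
Rtip-in [ 0.51   -0.2238  0.1   ]
slot end [ 0.5809 -0.2028  0.1   ]
postR [ 0.6058 -0.2216  0.1   ]
postL [ 0.5991 -0.1803  0.1   ]
collar [ 0.557 -0.211  0.1  ]
top face [ 0.5571 -0.208   0.165 ] [ 0.5579 -0.2071  0.165 ] (array([ 0.55714745, -0.20791567,  0.16391776]), np.float64(0.000590323777696796))
pk tub (array([ 0.56795963, -0.31697626,  0.14814349]), np.float64(0.0003139717331915793))
pk1 (array([ 0.440651  , -0.16776617,  0.14785079]), np.float64(0.0012306064245471635))
pk2 (array([ 0.44929301, -0.23133861,  0.14466419]), np.float64(0.0009141550291992569))
baseTL [ 0.6183 -0.1518  0.01  ]
baseBL [ 0.5008 -0.1715  0.01  ]
baseTR [ 0.6317 -0.2401  0.01  ]
```

servo_tool([
  {"linear":[-0.3,-0.32,0],"rotation":[0,0,0],"grip":1},
  {"linear":[-0.65,-0.66,0],"rotation":[0,0,0],"grip":1},
  {"linear":[-0.95,-1,0],"rotation":[0,0,0],"grip":1},
])

```text
clock: 0.48
tcp_pos: [0.2705, 0.4399, 0.2417]
orientation: [-0.51, -3.1, 0.002]
ft_force: [1.2, -0.1, 1.5]
opening: 0.0855
finger_force: 0.0
```

servo_tool([
  {"linear":[-0.3,-0.32,0],"rotation":[0,0,0],"grip":1},
  {"linear":[-0.65,-0.66,0],"rotation":[0,0,0],"grip":1},
  {"linear":[-0.95,-1,0],"rotation":[0,0,0],"grip":1},
])

```text
clock: 0.85
tcp_pos: [0.3399, 0.2896, 0.242]
orientation: [0.511, 3.1, -0.0]
ft_force: [0.6, -0.1, 0.1]
opening: 0.085
finger_force: 0.0
```

servo_tool([
  {"linear":[-0.3,-0.32,0],"rotation":[0,0,0],"grip":1},
  {"linear":[-0.65,-0.66,0],"rotation":[0,0,0],"grip":1},
  {"linear":[-0.95,-1,0],"rotation":[0,0,0],"grip":1},
])

```text
clock: 1.23
tcp_pos: [0.4094, 0.1394, 0.2422]
orientation: [0.511, 3.1, 0.0]
ft_force: [1.2, 0.5, -0.3]
opening: 0.0852
finger_force: 0.0
```

servo_tool([
  {"linear":[-0.3,-0.32,0],"rotation":[0,0,0],"grip":1},
  {"linear":[-0.65,-0.66,0],"rotation":[0,0,0],"grip":1},
  {"linear":[-0.95,-1,0],"rotation":[0,0,0],"grip":1},
])

```text
clock: 1.6
tcp_pos: [0.4788, -0.011, 0.2421]
orientation: [-0.512, -3.1, -0.0]
ft_force: [1.1, -0.1, 0.5]
opening: 0.0849
finger_force: 0.0
```

servo_tool([
  {"linear":[-0.2,-0.25,0],"rotation":[0,0,-0.05],"grip":1},
  {"linear":[-0.45,-0.5,0],"rotation":[0,0,-0.1],"grip":1},
  {"linear":[-0.7,-0.75,0],"rotation":[0,0,-0.157],"grip":1},
  {"linear":[-0.7,-0.75,0],"rotation":[0,0,-0.157],"grip":1},
])

```text
clock: 2.1
tcp_pos: [0.5294, -0.1236, 0.2416]
orientation: [0.258, -3.13, 0.0]
ft_force: [0.4, 0.4, 1.1]
opening: 0.0854
finger_force: 0.0
```

servo_tool([
  {"linear":[-0.05,-0.35,0],"rotation":[0,0,0],"grip":1},
  {"linear":[-0.112,-0.732,0],"rotation":[0,0,0],"grip":1},
  {"linear":[-0.112,-0.732,0],"rotation":[0,0,0],"grip":1},
])

```text
clock: 2.48
tcp_pos: [0.5568, -0.2072, 0.2416]
orientation: [0.255, -3.13, -0.0]
ft_force: [1.0, 0.8, -0.4]
opening: 0.0855
finger_force: 0.0
```

```bash
python3 - <<'E'
from workcell import ctrl, optics
from h import *
d=optics.get_image("wrist");np.savez("pics/w0.npz",**d);cv2.imwrite("pics/w0.png",d["frame"][...,::-1])
print(d["fx"],d["cx"],d["cy"],np.round(d["extrinsics"],3).tolist(),ctrl.state()["tcp_pos"])
for b in blobs(d,(5,170,100),(16,255,255),30):print(b)
E
```

```text
371.64829954431775 322.88460055889226 244.90986053442967 [[-0.161, 0.987, -0.001, 0.294], [0.951, 0.156, 0.267, -0.532], [0.263, 0.042, -0.964, 0.24], [0.0, 0.0, 0.0, 1.0]] [ 0.55646603 -0.20568307  0.24157381]
```

View pics/w0.png

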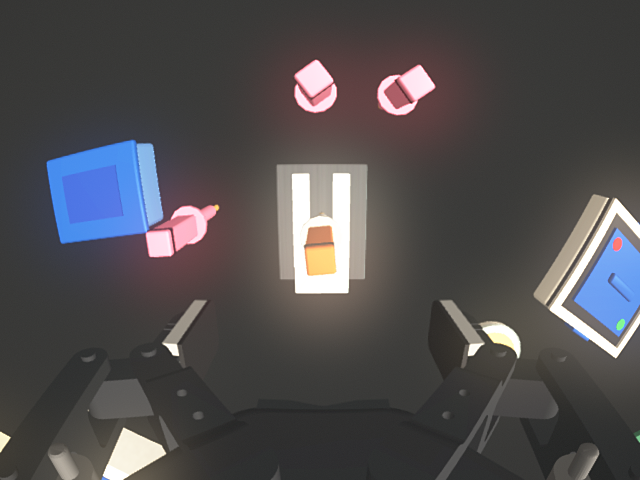

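The wrist view shows the handle's top face at (321,262), centred between the prongs. The prong ends are at (301,174) and (341,174), and the slot runs vertically at u≈321. The handle's faces line up with the fingers. I'll cast those points.

```bash
cat >> h.py <<'E'
def wray(d,uv):
    E=d["extrinsics"];a=np.array([(uv[0]-d["cx"])/d["fx"],(uv[1]-d["cy"])/d["fy"]]);r=np.linalg.norm(a)
    v=np.r_[a/r*np.sin(r),np.cos(r)];return -E[:3,:3].T@E[:3,3],E[:3,:3].T@v
def wonz(d,uv,z):
    c,r=wray(d,uv);return (c+r*(z-c[2])/r[2]).round(4)
def st():
    from workcell import ctrl
    s=ctrl.state();return s["tcp_pos"],R.from_rotvec(s["orientation"])
def go(target): # shift in tool units
    p,r=st();return (r.inv().apply(np.array(target)-p)/.12).round(3)
E
python3 - <<'E'
from h import *
d=dict(np.load("pics/w0.npz"))
m=cv2.cvtColor(d["frame"],cv2.COLOR_RGB2HSV)
for y in(180,190,200,280):print(y,[int(v) for v in d["frame"][y,285:358:3,1]])
for x in(301,341):print(x,d["frame"][168:182,x,1],d["frame"][286:298,x,1])
print([m[y,321].tolist() for y in range(222,280,3)])
for n,p,z in[("face",(321,262),.165),("faceLfar",(307,254),.165),("faceR",(335,252),.165),("nearL",(307,276),.165),("nearR",(335,274),.165),("tipL",(292,174),.1),("tipR",(350,174),.1),("postL",(295.5,293),.1),("postR",(349,293),.1)]:print(n,wonz(d,p,z))
E
```

```text
180 [156, 158, 159, 255, 255, 255, 255, 255, 229, 163, 166, 163, 166, 170, 164, 164, 255, 255, 255, 255, 255, 255, 157, 160, 159]
190 [158, 161, 157, 255, 255, 255, 255, 255, 242, 166, 170, 166, 170, 173, 168, 165, 255, 255, 255, 255, 255, 255, 159, 163, 162]
200 [159, 161, 161, 255, 255, 255, 255, 255, 245, 171, 173, 170, 173, 176, 170, 169, 255, 255, 255, 255, 255, 255, 161, 165, 165]
280 [102, 105, 107, 135, 255, 255, 255, 255, 255, 255, 255, 255, 255, 255, 255, 255, 255, 255, 255, 255, 255, 251, 105, 104, 104]
301 [153 153 154 152 153 211 255 255 255 255 255 255 255 255] [255 255 255 255 255 255 255 182  97  97 102 101]
341 [158 158 158 156 161 237 255 255 255 255 255 255 255 255] [255 255 255 255 255 255 255 156  96 103 104 104]
[[24, 5, 255], [30, 13, 255], [10, 126, 207], [10, 124, 210], [10, 126, 211], [10, 124, 212], [10, 126, 213], [12, 69, 144], [10, 139, 239], [20, 129, 255], [21, 125, 255], [21, 127, 255], [21, 126, 255], [21, 128, 255], [21, 129, 255], [20, 130, 255], [20, 130, 255], [19, 140, 255], [0, 0, 255], [0, 0, 255]]
face [ 0.5577 -0.2077  0.165 ]
faceLfar [ 0.5542 -0.2166  0.165 ]
faceR [ 0.5503 -0.2007  0.165 ]
nearL [ 0.5678 -0.2146  0.165 ]
nearR [ 0.5638 -0.1983  0.165 ]
tipL [ 0.5153 -0.2366  0.1   ]
tipR [ 0.5085 -0.1945  0.1   ]
postL [ 0.6078 -0.2206  0.1   ]
postR [ 0.6009 -0.1785  0.1   ]
```

```bash
python3 -c "
from h import *
for i in range(2): print(st()[0].round(4), go([.5577,-.2079,.128]))"
```

```text
[ 0.5565 -0.2057  0.2416] [-0.008 -0.021  0.946]
[ 0.5565 -0.2057  0.2416] [-0.008 -0.021  0.946]
```

servo_tool([
  {"linear":[-0.005,-0.01,0.3],"rotation":[0,0,0],"grip":1},
  {"linear":[-0.005,-0.01,0.6],"rotation":[0,0,0],"grip":1},
  {"linear":[-0.005,-0.01,0.85],"rotation":[0,0,0],"grip":1},
  {"linear":[-0.005,-0.01,0.945],"rotation":[0,0,0],"grip":1},
  {"linear":[-0.005,-0.01,0.945],"rotation":[0,0,0],"grip":1},
])

```text
clock: 3.15
tcp_pos: [0.5572, -0.2056, 0.1286]
orientation: [0.262, -3.129, -0.002]
ft_force: [0.4, 0.6, 0.2]
opening: 0.0852
finger_force: 0.0
```

servo_tool([
  {"linear":[0,0,0],"rotation":[0,0,0],"grip":0},
  {"linear":[0,0,0],"rotation":[0,0,0],"grip":0},
  {"linear":[0,0,0],"rotation":[0,0,0],"grip":0},
  {"linear":[0,0,0],"rotation":[0,0,0],"grip":0},
  {"linear":[0,0,0],"rotation":[0,0,0],"grip":0},
], force=60)

```text
clock: 3.78
tcp_pos: [0.558, -0.207, 0.1295]
orientation: [-0.261, 3.13, -0.001]
ft_force: [-0.8, 0.1, 4.1]
opening: 0.0173
finger_force: 58.4
```

servo_tool([
  {"linear":[0,0,0],"rotation":[0,0,0],"grip":0},
  {"linear":[0,0,0],"rotation":[0,0,0],"grip":0},
  {"linear":[0,0,0],"rotation":[0,0,0],"grip":0},
  {"linear":[0,0,0],"rotation":[0,0,0],"grip":0},
])

```text
clock: 4.28
tcp_pos: [0.558, -0.207, 0.1295]
orientation: [-0.261, 3.13, -0.001]
ft_force: [-1.1, 0.2, 5.0]
opening: 0.0173
finger_force: 58.7
```

```bash
python3 -c "
from h import *
from workcell import ctrl
s=ctrl.state();print(s['tcp_pos'],s['orientation'],s['opening'],s['finger_force'],s['ft_force'])"
```

```text
[ 0.55798111 -0.20695493  0.12950129] [-2.61083637e-01  3.13000385e+00 -7.83749132e-04] 0.017322447720401254 58.702147006988525 [-1.10163941  0.24271964  4.99491548]
```

servo_tool([
  {"linear":[0,0,-0.15],"rotation":[0,0,0],"grip":0},
  {"linear":[0,0,-0.35],"rotation":[0,0,0],"grip":0},
  {"linear":[0,0,-0.6],"rotation":[0,0,0],"grip":0},
  {"linear":[0,0,-0.85],"rotation":[0,0,0],"grip":0},
  {"linear":[0,0,-0.95],"rotation":[0,0,0],"grip":0},
])

```text
clock: 4.9
tcp_pos: [0.5585, -0.2072, 0.2456]
orientation: [-0.261, 3.128, -0.003]
ft_force: [0.5, -0.2, -1.0]
opening: 0.0176
finger_force: 58.6
```

servo_tool([
  {"linear":[-0.05,0.15,0],"rotation":[0,0,0],"grip":0},
  {"linear":[-0.15,0.4,0],"rotation":[0,0,0],"grip":0},
  {"linear":[-0.24,0.62,0],"rotation":[0,0,0],"grip":0},
  {"linear":[-0.33,0.83,0],"rotation":[0,0,0],"grip":0},
])

```text
clock: 5.4
tcp_pos: [0.5794, -0.0994, 0.2407]
orientation: [0.262, -3.128, -0.003]
ft_force: [0.3, 0.4, -0.5]
opening: 0.0175
finger_force: 58.6
```

servo_tool([
  {"linear":[-0.11,0.28,0],"rotation":[0,0,0],"grip":0},
  {"linear":[-0.22,0.55,0],"rotation":[0,0,0],"grip":0},
  {"linear":[-0.33,0.83,0],"rotation":[0,0,0],"grip":0},
])

```text
clock: 5.78
tcp_pos: [0.6017, 0.0054, 0.2407]
orientation: [0.262, -3.127, -0.002]
ft_force: [-0.1, -0.2, -1.3]
opening: 0.0174
finger_force: 58.6
```

servo_tool([
  {"linear":[-0.11,0.28,0],"rotation":[0,0,0],"grip":0},
  {"linear":[-0.22,0.55,0],"rotation":[0,0,0],"grip":0},
  {"linear":[-0.33,0.83,0],"rotation":[0,0,0],"grip":0},
])

```text
clock: 6.15
tcp_pos: [0.624, 0.11, 0.2406]
orientation: [0.262, -3.127, -0.001]
ft_force: [-0.3, 0.2, -2.2]
opening: 0.0171
finger_force: 58.6
```

servo_tool([
  {"linear":[-0.11,0.28,0],"rotation":[0,0,0],"grip":0},
  {"linear":[-0.22,0.55,0],"rotation":[0,0,0],"grip":0},
  {"linear":[-0.33,0.81,0],"rotation":[0,0,0],"grip":0},
  {"linear":[-0.33,0.81,0],"rotation":[0,0,0],"grip":0},
  {"linear":[-0.33,0.81,0],"rotation":[0,0,0],"grip":0},
])

```text
clock: 6.78
tcp_pos: [0.6471, 0.2103, 0.2411]
orientation: [0.262, -3.128, 0.001]
ft_force: [-0.8, -0.4, -0.7]
opening: 0.0171
finger_force: 58.8
```

```bash
python3 - <<'E'
from h import *
from workcell import optics
print(st()[0],go([.6491,.209,.24]))
p=st()[0]
ims=[]
for n in("scene","top"):
    d=optics.get_image(n);np.savez(f"pics/{n}1.npz",**d)
    u=proj(d,[p[0],p[1],p[2]-.0295-.084]);print(n,u)
    x,y=int(u[0]),int(u[1]);c=d["frame"][y-40:y+40,x-50:x+50]
    ims.append(cv2.resize(c,None,fx=4,fy=4,interpolation=cv2.INTER_CUBIC)[:300]);print(x-50,y-40)
cv2.imwrite("pics/hov.png",np.hstack(ims)[...,::-1])
E
```

```text
[0.64707401 0.21033749 0.24111185] [-0.015 -0.014  0.009]
scene (np.float64(409.4316169007963), np.float64(276.560790771074))
359 236
top (np.float64(215.47722490782675), np.float64(208.66683092608892))
165 168
```

View pics/hov.png

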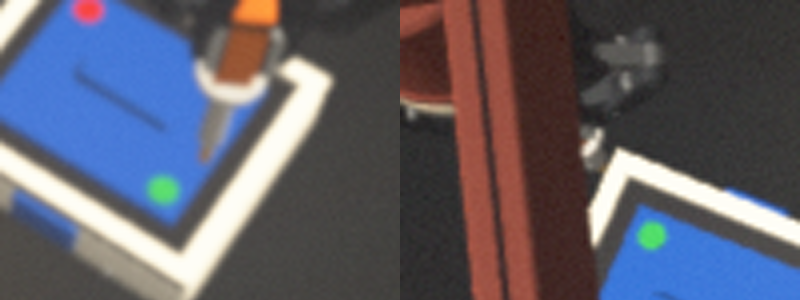

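The tip is visible at scene pixel (410,276) against a predicted (409,277), so the grasp offset is good. Now I'll descend.

servo_tool([
  {"linear":[-0.015,-0.014,0.2],"rotation":[0,0,0],"grip":0},
  {"linear":[-0.015,-0.014,0.4],"rotation":[0,0,0],"grip":0},
  {"linear":[-0.015,-0.014,0.6],"rotation":[0,0,0],"grip":0},
  {"linear":[-0.015,-0.014,0.67],"rotation":[0,0,0],"grip":0},
  {"linear":[-0.015,-0.014,0.67],"rotation":[0,0,0],"grip":0},
])

```text
clock: 7.5
tcp_pos: [0.6501, 0.208, 0.1622]
orientation: [0.26, -3.13, 0.0]
ft_force: [-0.4, 0.7, -0.9]
opening: 0.017
finger_force: 58.8
```

```bash
python3 - <<'E'
from h import *
from workcell import optics,ctrl
print(st()[0],go([.6491,.209,.1475]),ctrl.state()["ft_force"])
p=st()[0]
d=optics.get_image("scene")
print(proj(d,[p[0],p[1],p[2]-.0295-.084]),proj(d,[.6491,.209,.04]))
cv2.imwrite("pics/low.png",cv2.resize(d["frame"][240:320,350:460],None,fx=6,fy=6,interpolation=cv2.INTER_CUBIC)[...,::-1])
E
```

```text
[0.65008469 0.2080004  0.16218134] [0.007 0.01  0.122] [-0.41239587  0.74191031 -0.85352454]
(np.float64(402.7009853192368), np.float64(295.1157517267093)) (np.float64(402.7167143072298), np.float64(296.60571242339824))
```

View pics/low.png

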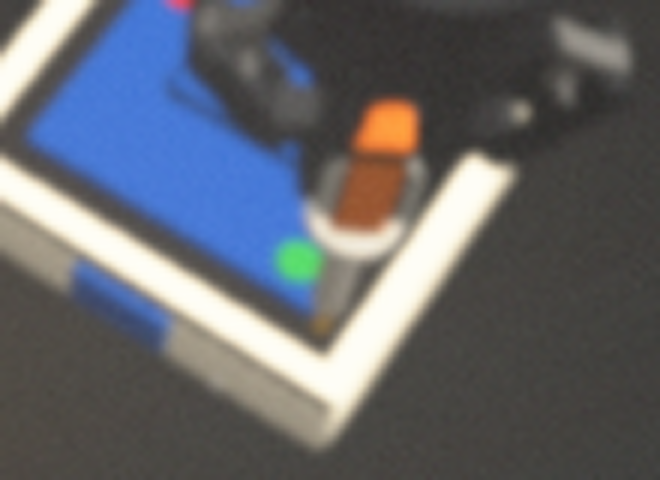

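The tip is over the groove corner at (403,295), as predicted, so I'll press.

servo_tool([
  {"linear":[0.007,0.01,0.025],"rotation":[0,0,0],"grip":0},
  {"linear":[0.007,0.01,0.05],"rotation":[0,0,0],"grip":0},
  {"linear":[0.007,0.01,0.075],"rotation":[0,0,0],"grip":0},
  {"linear":[0.007,0.01,0.1],"rotation":[0,0,0],"grip":0},
  {"linear":[0.007,0.01,0.122],"rotation":[0,0,0],"grip":0},
])

```text
clock: 8.18
tcp_pos: [0.6495, 0.2098, 0.1481]
orientation: [-0.261, 3.13, 0.0]
ft_force: [-0.2, 0.4, 2.1]
opening: 0.0173
finger_force: 58.9
```

servo_tool([
  {"linear":[0,0,0],"rotation":[0,0,0],"grip":0},
  {"linear":[0,0,0],"rotation":[0,0,0],"grip":0},
])

```text
clock: 8.43
tcp_pos: [0.6495, 0.2098, 0.1482]
orientation: [-0.261, 3.13, 0.0]
ft_force: [-0.1, 0.3, 1.1]
opening: 0.017
finger_force: 58.9
```

```bash
python3 - <<'E'
from h import *
from workcell import ctrl
import time
s=ctrl.state();print(s["tcp_pos"],s["ft_force"],s["opening"]);print(go([.5425,.2496,.1475]))
E
```

```text
[0.64948586 0.20979041 0.14820822] [-0.09159901  0.29078133  1.0658261 ] 0.017026350078652157
[0.824 0.475 0.006]
```

servo_tool([
  {"linear":[0.027,0.016,0.002],"rotation":[0,0,0],"grip":0},
  {"linear":[0.055,0.032,0.004],"rotation":[0,0,0],"grip":0},
  {"linear":[0.082,0.048,0.006],"rotation":[0,0,0],"grip":0},
  {"linear":[0.11,0.064,0.008],"rotation":[0,0,0],"grip":0},
  {"linear":[0.137,0.079,0.008],"rotation":[0,0,0],"grip":0},
])

```text
clock: 9.05
tcp_pos: [0.6314, 0.2164, 0.147]
orientation: [-0.261, 3.13, -0.0]
ft_force: [1.7, -1.7, 2.1]
opening: 0.0171
finger_force: 59.1
```

servo_tool([
  {"linear":[0.027,0.016,0],"rotation":[0,0,0],"grip":0},
  {"linear":[0.055,0.032,0],"rotation":[0,0,0],"grip":0},
  {"linear":[0.082,0.048,0],"rotation":[0,0,0],"grip":0},
  {"linear":[0.11,0.064,0],"rotation":[0,0,0],"grip":0},
  {"linear":[0.137,0.079,0],"rotation":[0,0,0],"grip":0},
])

```text
clock: 9.68
tcp_pos: [0.6135, 0.2231, 0.1469]
orientation: [0.261, -3.131, 0.0]
ft_force: [2.2, -1.5, 1.3]
opening: 0.0172
finger_force: 59.1
```

```bash
python3 - <<'E'
from h import *
from workcell import ctrl
s=ctrl.state();print(s["tcp_pos"],s["ft_force"],s["opening"]);print(go([.5425,.2496,.1468]))
a=-1.934968;q=s["tcp_pos"][:2]-[.5719,.1667];print("box",np.cos(a)*q[0]+np.sin(a)*q[1],-np.sin(a)*q[0]+np.cos(a)*q[1])
E
```

```text
[0.61348399 0.22305235 0.14690871] [ 2.22849502 -1.46174074  1.32840567] 0.017232860621227624
[0.547 0.316 0.001]
box -0.06746791311213259 0.01878555502041369
```

servo_tool([
  {"linear":[0.027,0.016,0],"rotation":[0,0,0],"grip":0},
  {"linear":[0.055,0.032,0],"rotation":[0,0,0],"grip":0},
  {"linear":[0.082,0.048,0],"rotation":[0,0,0],"grip":0},
  {"linear":[0.11,0.064,0],"rotation":[0,0,0],"grip":0},
  {"linear":[0.137,0.079,0],"rotation":[0,0,0],"grip":0},
])

```text
clock: 10.3
tcp_pos: [0.5957, 0.2297, 0.1469]
orientation: [0.261, -3.131, -0.0]
ft_force: [2.6, -0.9, 2.3]
opening: 0.0175
finger_force: 59.1
```

servo_tool([
  {"linear":[0.027,0.016,0],"rotation":[0,0,0],"grip":0},
  {"linear":[0.055,0.032,0],"rotation":[0,0,0],"grip":0},
  {"linear":[0.082,0.048,0],"rotation":[0,0,0],"grip":0},
  {"linear":[0.11,0.064,0],"rotation":[0,0,0],"grip":0},
  {"linear":[0.137,0.079,0],"rotation":[0,0,0],"grip":0},
])

```text
clock: 10.92
tcp_pos: [0.5779, 0.2363, 0.1469]
orientation: [0.261, -3.131, -0.0]
ft_force: [0.9, -0.7, 1.9]
opening: 0.0172
finger_force: 59.1
```

servo_tool([
  {"linear":[0.027,0.016,0],"rotation":[0,0,0],"grip":0},
  {"linear":[0.055,0.032,0],"rotation":[0,0,0],"grip":0},
  {"linear":[0.082,0.048,0],"rotation":[0,0,0],"grip":0},
  {"linear":[0.11,0.064,0],"rotation":[0,0,0],"grip":0},
  {"linear":[0.137,0.079,0],"rotation":[0,0,0],"grip":0},
])

```text
clock: 11.55
tcp_pos: [0.5602, 0.2429, 0.1469]
orientation: [0.261, -3.131, 0.0]
ft_force: [1.6, -0.9, 1.3]
opening: 0.0174
finger_force: 59.1
```

servo_tool([
  {"linear":[0.027,0.016,0],"rotation":[0,0,0],"grip":0},
  {"linear":[0.055,0.032,0],"rotation":[0,0,0],"grip":0},
  {"linear":[0.082,0.048,0],"rotation":[0,0,0],"grip":0},
  {"linear":[0.11,0.064,0],"rotation":[0,0,0],"grip":0},
  {"linear":[0.137,0.079,0],"rotation":[0,0,0],"grip":0},
])

```text
clock: 12.18
tcp_pos: [0.5424, 0.2496, 0.1469]
orientation: [0.261, -3.131, -0.0]
ft_force: [1.6, 0.2, 1.9]
opening: 0.0171
finger_force: 59.1
```

```bash
cat >>h.py <<'E'
def rep(t):
    from workcell import ctrl
    s=ctrl.state();print(s["tcp_pos"],s["ft_force"],s["opening"],go(t))
    a=-1.934968;q=s["tcp_pos"][:2]-[.5719,.1667];print("box",np.cos(a)*q[0]+np.sin(a)*q[1],-np.sin(a)*q[0]+np.cos(a)*q[1])
E
python3 -c "
from h import *
rep([.4948,.1244,.1468]);print(go([.5425,.2496,.1468]))"
```

```text
[0.54235743 0.24957552 0.14690548] [1.6317554  0.22994745 1.90410438] 0.017089051444807303 [ 0.564 -0.963  0.001]
box -0.06691813159094447 -0.05712336182067316
[-0.001  0.     0.001]
```

servo_tool([
  {"linear":[0,0,0],"rotation":[0,0,0],"grip":0},
  {"linear":[0.016,-0.027,0],"rotation":[0,0,0],"grip":0},
  {"linear":[0.032,-0.055,0],"rotation":[0,0,0],"grip":0},
  {"linear":[0.048,-0.082,0],"rotation":[0,0,0],"grip":0},
  {"linear":[0.064,-0.11,0],"rotation":[0,0,0],"grip":0},
])

```text
clock: 12.8
tcp_pos: [0.5372, 0.2349, 0.1469]
orientation: [-0.261, 3.131, 0.0]
ft_force: [0.7, 1.5, 2.6]
opening: 0.0171
finger_force: 59.2
```

servo_tool([
  {"linear":[0.016,-0.027,0],"rotation":[0,0,0],"grip":0},
  {"linear":[0.032,-0.055,0],"rotation":[0,0,0],"grip":0},
  {"linear":[0.048,-0.082,0],"rotation":[0,0,0],"grip":0},
  {"linear":[0.064,-0.11,0],"rotation":[0,0,0],"grip":0},
  {"linear":[0.081,-0.138,0],"rotation":[0,0,0],"grip":0},
])

```text
clock: 13.42
tcp_pos: [0.5303, 0.217, 0.1469]
orientation: [-0.261, 3.131, 0.0]
ft_force: [0.9, 1.4, 2.4]
opening: 0.0174
finger_force: 59.2
```

servo_tool([
  {"linear":[0.016,-0.027,0],"rotation":[0,0,0],"grip":0},
  {"linear":[0.032,-0.055,0],"rotation":[0,0,0],"grip":0},
  {"linear":[0.048,-0.082,0],"rotation":[0,0,0],"grip":0},
  {"linear":[0.064,-0.11,0],"rotation":[0,0,0],"grip":0},
  {"linear":[0.081,-0.138,0],"rotation":[0,0,0],"grip":0},
])

```text
clock: 14.05
tcp_pos: [0.5235, 0.199, 0.1469]
orientation: [-0.261, 3.131, 0.0]
ft_force: [-0.6, 1.8, 1.5]
opening: 0.0172
finger_force: 59.2
```

```bash
python3 -c "
from h import *
rep([.4948,.1244,.1468])"
```

```text
[0.52347299 0.19903513 0.1469158 ] [-0.60245833  1.79794659  1.5237568 ] 0.017177366556406084 [ 0.339 -0.574  0.001]
box -0.012966054318706472 -0.05676810161517658
```

Four more calls of the same size cover the remaining 0.339, −0.574.

servo_tool([
  {"linear":[0.016,-0.027,0],"rotation":[0,0,0],"grip":0},
  {"linear":[0.032,-0.055,0],"rotation":[0,0,0],"grip":0},
  {"linear":[0.049,-0.082,0],"rotation":[0,0,0],"grip":0},
  {"linear":[0.066,-0.11,0],"rotation":[0,0,0],"grip":0},
  {"linear":[0.084,-0.142,0],"rotation":[0,0,0],"grip":0},
])

```text
clock: 14.68
tcp_pos: [0.5163, 0.1806, 0.1469]
orientation: [0.261, -3.131, -0.0]
ft_force: [0.8, 2.5, 2.2]
opening: 0.0171
finger_force: 59.2
```

servo_tool([
  {"linear":[0.016,-0.027,0],"rotation":[0,0,0],"grip":0},
  {"linear":[0.032,-0.055,0],"rotation":[0,0,0],"grip":0},
  {"linear":[0.049,-0.082,0],"rotation":[0,0,0],"grip":0},
  {"linear":[0.066,-0.11,0],"rotation":[0,0,0],"grip":0},
  {"linear":[0.084,-0.142,0],"rotation":[0,0,0],"grip":0},
])

```text
clock: 15.3
tcp_pos: [0.5092, 0.1621, 0.1469]
orientation: [0.261, -3.131, -0.0]
ft_force: [0.8, 2.7, 1.7]
opening: 0.0171
finger_force: 59.2
```

servo_tool([
  {"linear":[0.016,-0.027,0],"rotation":[0,0,0],"grip":0},
  {"linear":[0.032,-0.055,0],"rotation":[0,0,0],"grip":0},
  {"linear":[0.049,-0.082,0],"rotation":[0,0,0],"grip":0},
  {"linear":[0.066,-0.11,0],"rotation":[0,0,0],"grip":0},
  {"linear":[0.084,-0.142,0],"rotation":[0,0,0],"grip":0},
])

```text
clock: 15.92
tcp_pos: [0.502, 0.1436, 0.1469]
orientation: [0.261, -3.131, -0.0]
ft_force: [1.0, 1.5, 2.2]
opening: 0.0174
finger_force: 59.2
```

servo_tool([
  {"linear":[0.016,-0.027,0],"rotation":[0,0,0],"grip":0},
  {"linear":[0.032,-0.055,0],"rotation":[0,0,0],"grip":0},
  {"linear":[0.049,-0.082,0],"rotation":[0,0,0],"grip":0},
  {"linear":[0.066,-0.11,0],"rotation":[0,0,0],"grip":0},
  {"linear":[0.084,-0.142,0],"rotation":[0,0,0],"grip":0},
])

```text
clock: 16.55
tcp_pos: [0.4949, 0.1252, 0.1469]
orientation: [0.261, -3.131, -0.0]
ft_force: [0.9, 1.7, 2.4]
opening: 0.0172
finger_force: 59.2
```

```bash
python3 -c "
from h import *
rep([.4948,.1244,.1468])"
```

```text
[0.49493013 0.12516948 0.14688234] [0.92284097 1.69354876 2.38913308] 0.01724420097408149 [ 0.002 -0.006  0.001]
box 0.06622168423837073 -0.05712997082273652
```

servo_tool([
  {"linear":[0.006,-0.01,0],"rotation":[0,0,0],"grip":0},
  {"linear":[0.006,-0.01,0],"rotation":[0,0,0],"grip":0},
  {"linear":[0.006,-0.01,0],"rotation":[0,0,0],"grip":0},
  {"linear":[0.006,-0.01,-0.02],"rotation":[0,0,0],"grip":0},
  {"linear":[0.006,-0.01,-0.045],"rotation":[0,0,0],"grip":0},
])

```text
clock: 17.18
tcp_pos: [0.4944, 0.1239, 0.1523]
orientation: [0.261, -3.13, 0.001]
ft_force: [0.8, -0.5, 0.1]
opening: 0.0171
finger_force: 58.9
```

servo_tool([
  {"linear":[0,0,-0.03],"rotation":[0,0,0],"grip":0},
  {"linear":[0,0,-0.06],"rotation":[0,0,0],"grip":0},
  {"linear":[0,0,-0.2],"rotation":[0,0,0],"grip":0},
  {"linear":[0,0,-0.5],"rotation":[0,0,0],"grip":0},
  {"linear":[0,0,-0.8],"rotation":[0,0,0],"grip":0},
])

```text
clock: 17.8
tcp_pos: [0.4944, 0.1241, 0.2502]
orientation: [-0.261, 3.131, 0.0]
ft_force: [-0.5, 0.7, -0.1]
opening: 0.0176
finger_force: 58.8
```

servo_tool([
  {"linear":[0,-0.2,0],"rotation":[0,0,0],"grip":0},
  {"linear":[0,-0.5,0],"rotation":[0,0,0],"grip":0},
  {"linear":[0,-0.75,0],"rotation":[0,0,0],"grip":0},
  {"linear":[0.0,-0.93,0],"rotation":[0,0,0],"grip":0},
])

```text
clock: 18.3
tcp_pos: [0.5133, 0.0128, 0.2496]
orientation: [-0.26, 3.13, -0.001]
ft_force: [0.3, 0.4, -0.6]
opening: 0.017
finger_force: 58.8
```

servo_tool([
  {"linear":[0,-0.2,0],"rotation":[0,0,0],"grip":0},
  {"linear":[0,-0.5,0],"rotation":[0,0,0],"grip":0},
  {"linear":[0,-0.75,0],"rotation":[0,0,0],"grip":0},
  {"linear":[0.0,-0.93,0],"rotation":[0,0,0],"grip":0},
])

```text
clock: 18.8
tcp_pos: [0.5318, -0.0973, 0.2493]
orientation: [-0.26, 3.13, -0.001]
ft_force: [0.0, 0.6, -0.9]
opening: 0.0177
finger_force: 58.8
```

servo_tool([
  {"linear":[0,-0.2,0],"rotation":[0,0,0],"grip":0},
  {"linear":[0,-0.5,0],"rotation":[0,0,0],"grip":0},
  {"linear":[0,-0.75,0],"rotation":[0,0,0],"grip":0},
  {"linear":[0.0,-0.92,0],"rotation":[0,0,0],"grip":0},
  {"linear":[0.0,-0.92,0],"rotation":[0,0,0],"grip":0},
])

```text
clock: 19.42
tcp_pos: [0.5499, -0.2059, 0.2484]
orientation: [0.259, -3.131, -0.0]
ft_force: [1.0, 0.4, -1.5]
opening: 0.0175
finger_force: 58.7
```

```bash
python3 - <<'E'
from h import *
from workcell import optics
rep([.5481,-.2087,.1295]);p=st()[0]
d=optics.get_image("wrist");np.savez("pics/w1.npz",**d);cv2.imwrite("pics/w1.png",cv2.resize(d["frame"][150:350,200:440],None,fx=3,fy=3)[...,::-1])
E
```

```text
[ 0.54988471 -0.20586064  0.24837763] [ 0.99960134  0.40276134 -1.49724958] 0.01749325295478874 [ 0.018 -0.021  0.991]
box 0.3559690852121427 0.1121254353640223
```

View pics/w1.png

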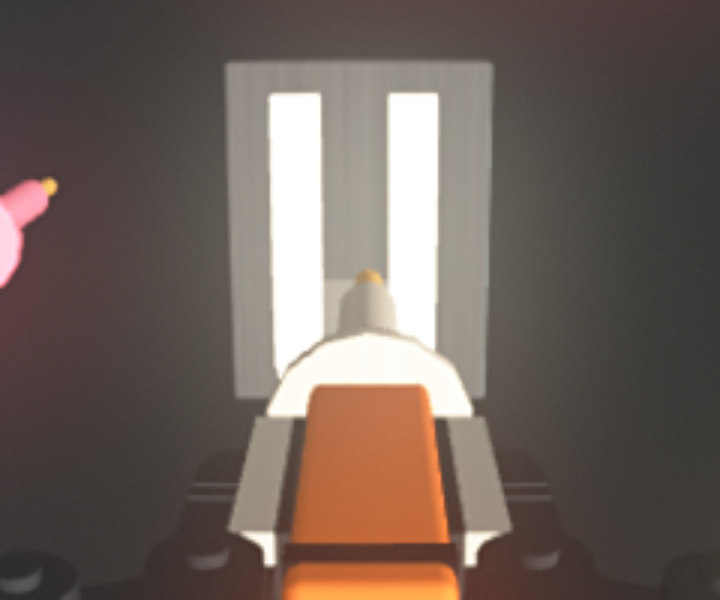

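The wrist crop shows the tip at (370,270) and the slot centre at u≈355, so the probe needs a small shift to the left. I'll quantify it.

```bash
python3 - <<'E'
from h import *
d=dict(np.load("pics/w1.npz"));p,r=st();f=d["frame"]
for y in(185,200,215,230):
    row=f[y,280:355,1].astype(int);i=np.where(row>245)[0]+280;g=np.where(np.diff(i)>8)[0]
    c=(i[g[0]]+i[g[0]+1])/2;w=wonz(d,(c,y),.1);print(c,w,"tool",r.inv().apply(w-p).round(4))
w=wonz(d,(323.2,241),p[2]-.1115);print("tip",w,"tool",r.inv().apply(w-p).round(4))
E
```

```text
318.0 [ 0.5144 -0.2151  0.1   ] tool [ 0.0366 -0.0044  0.1483]
318.0 [ 0.5257 -0.2133  0.1   ] tool [ 0.0251 -0.0044  0.1483]
318.0 [ 0.5372 -0.2114  0.1   ] tool [ 0.0135 -0.0045  0.1483]
318.0 [ 0.5488 -0.2095  0.1   ] tool [ 0.0017 -0.0045  0.1483]
tip [ 0.5472 -0.2057  0.1368] tool [ 0.0027 -0.0005  0.1115]
```

servo_tool([
  {"linear":[0.018,-0.028,0.1],"rotation":[0,0,0],"grip":0},
  {"linear":[0.018,-0.028,0.22],"rotation":[0,0,0],"grip":0},
  {"linear":[0.018,-0.028,0.22],"rotation":[0,0,0],"grip":0},
  {"linear":[0.018,-0.028,0.22],"rotation":[0,0,0],"grip":0},
])

```text
clock: 19.98
tcp_pos: [0.5482, -0.2082, 0.2217]
orientation: [0.262, -3.13, -0.0]
ft_force: [0.9, 0.6, -1.5]
opening: 0.0173
finger_force: 58.7
```

```bash
python3 - <<'E'
from h import *
from workcell import optics
d=optics.get_image("wrist");np.savez("pics/w2.npz",**d);p,r=st();f=d["frame"];print(p,go([.5481,-.2087,.1295]))
for y in(200,215):
    row=f[y,275:360,1].astype(int);i=np.where(row>245)[0]+275;g=np.where(np.diff(i)>8)[0]
    c=(i[g[0]]+i[g[0]+1])/2;w=wonz(d,(c,y),.1);print(c,"tool",r.inv().apply(w-p).round(4))
h=cv2.cvtColor(f,cv2.COLOR_RGB2HSV)[220:265,300:345];m=cv2.inRange(h,(12,90,60),(30,255,255))
ys,xs=np.where(m);print(len(xs),xs.mean()+300 if len(xs) else 0,ys.mean()+220 if len(xs) else 0)
if len(xs):
    w=wonz(d,(xs.mean()+300,ys.mean()+220),p[2]-.1115);print("tip",r.inv().apply(w-p).round(4))
E
```

```text
[ 0.5484536  -0.20840764  0.22218716] [ 0.004 -0.002  0.772]
320.0 tool [ 0.0294 -0.0013  0.1222]
320.0 tool [ 0.0189 -0.0013  0.1222]
25 322.56 241.84
tip [0.0024 0.0005 0.1115]
```

servo_tool([
  {"linear":[0,-0.008,0.05],"rotation":[0,0,0],"grip":0},
  {"linear":[0,-0.008,0.15],"rotation":[0,0,0],"grip":0},
  {"linear":[0,-0.008,0.25],"rotation":[0,0,0],"grip":0},
  {"linear":[0,-0.008,0.35],"rotation":[0,0,0],"grip":0},
  {"linear":[0,-0.008,0.45],"rotation":[0,0,0],"grip":0},
])

```text
clock: 20.65
tcp_pos: [0.5482, -0.2094, 0.1667]
orientation: [0.261, -3.13, -0.001]
ft_force: [0.2, 0.2, -0.4]
opening: 0.0174
finger_force: 58.7
```

servo_tool([
  {"linear":[0,0,0.1],"rotation":[0,0,0],"grip":0},
  {"linear":[0,0,0.2],"rotation":[0,0,0],"grip":0},
  {"linear":[0,0,0.27],"rotation":[0,0,0],"grip":0},
  {"linear":[0,0,0.3],"rotation":[0,0,0],"grip":0},
  {"linear":[0,0,0.3],"rotation":[0,0,0],"grip":0},
])

```text
clock: 21.28
tcp_pos: [0.5484, -0.2095, 0.1318]
orientation: [0.261, -3.131, -0.0]
ft_force: [-0.4, 0.1, -0.2]
opening: 0.018
finger_force: 58.7
```

```bash
python3 - <<'E'
from h import *
from workcell import optics
rep([.5481,-.2087,.1295])
d=optics.get_image("wrist");cv2.imwrite("pics/w3.png",cv2.resize(d["frame"][150:350,200:440],None,fx=2,fy=2)[...,::-1])
E
```

```text
[ 0.54839937 -0.20952868  0.13179842] [-0.42676291  0.07174451 -0.16825855] 0.017972006997489076 [0.001 0.007 0.019]
box 0.3599256102797552 0.1120439684567028
```

View pics/w3.png

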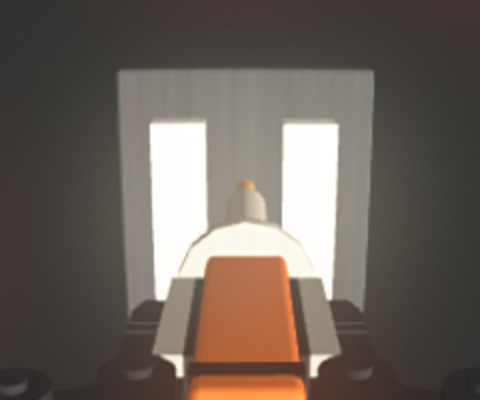

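The sleeve sits centred in the slot: the tip is at u=245 and the slot spans 207–283. I'll lower the last 2 mm and release.

servo_tool([
  {"linear":[0,0,0.008],"rotation":[0,0,0],"grip":0},
  {"linear":[0,0,0.016],"rotation":[0,0,0],"grip":0},
  {"linear":[0,0,0.02],"rotation":[0,0,0],"grip":0},
  {"linear":[0,0,0.02],"rotation":[0,0,0],"grip":0},
], force=20)

```text
clock: 21.82
tcp_pos: [0.5484, -0.2095, 0.1295]
orientation: [-0.261, 3.131, -0.0]
ft_force: [0.3, -0.2, -1.0]
opening: 0.0175
finger_force: 58.8
```

servo_tool([
  {"linear":[0,0,0],"rotation":[0,0,0],"grip":0.3},
  {"linear":[0,0,0],"rotation":[0,0,0],"grip":0.4},
  {"linear":[0,0,0],"rotation":[0,0,0],"grip":0.6},
  {"linear":[0,0,0],"rotation":[0,0,0],"grip":0.8},
  {"linear":[0,0,0],"rotation":[0,0,0],"grip":0.8},
])

```text
clock: 22.45
tcp_pos: [0.5484, -0.2095, 0.1295]
orientation: [0.261, -3.131, 0.0]
ft_force: [-0.0, 0.2, 0.1]
opening: 0.068
finger_force: 0.0
```

servo_tool([
  {"linear":[0,0,-0.1],"rotation":[0,0,0],"grip":0.8},
  {"linear":[0,0,-0.25],"rotation":[0,0,0],"grip":0.8},
  {"linear":[0,0,-0.5],"rotation":[0,0,0],"grip":0.8},
  {"linear":[0,0,-0.75],"rotation":[0,0,0],"grip":0.8},
  {"linear":[0,0,-1],"rotation":[0,0,0],"grip":0.8},
])

```text
clock: 23.08
tcp_pos: [0.5487, -0.2097, 0.2524]
orientation: [-0.261, 3.129, -0.002]
ft_force: [0.1, -0.2, 0.8]
opening: 0.0681
finger_force: 0.0
```

servo_tool([
  {"linear":[0,0.3,0],"rotation":[0,0,0],"grip":0.8},
  {"linear":[0,0.65,0],"rotation":[0,0,0],"grip":0.8},
  {"linear":[0,1,0],"rotation":[0,0,0],"grip":0.8},
  {"linear":[0,1,0],"rotation":[0,0,0],"grip":0.8},
])

```text
clock: 23.58
tcp_pos: [0.5286, -0.0889, 0.2514]
orientation: [-0.266, 3.128, -0.0]
ft_force: [0.2, -0.2, -0.6]
opening: 0.0682
finger_force: 0.0
```

```bash
python3 - <<'E'
from h import *
from workcell import optics
ims=[]
d=optics.get_image("wrist");ims.append(d["frame"][130:330,60:360])
d=optics.get_image("scene");ims.append(cv2.resize(d["frame"][150:260,180:300],(300,275))[:200])
cv2.imwrite("pics/end.png",np.hstack(ims)[...,::-1])
E
```

```text
(no output)
```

View pics/end.png

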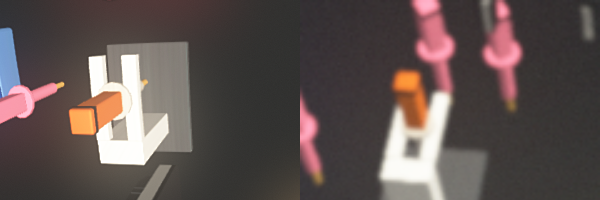

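The probe hangs upright in the fork with its collar on the prongs (wrist crop (122,98), scene crop (410,100)), and the gripper is clear. I'll hand the job in.

```bash
python3 -c "
from workcell import job
print(job.job_done())"
```

```text
the job is handed in; nothing more can be done
None
```

I traced the seam from green past yellow to red in one pass, hung the probe back in its fork stand, never went near the dish, tub or jar, and handed the job in at about 24 s; the hand-in returned no verdict.

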